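# Hang the impression tray on the tray tree

## Robot

A 6-joint arm with a two-finger parallel gripper is mounted at the origin on the work surface. World frame = base frame: x ahead of the robot, y to its left, z up, the work surface at z = 0. Lengths are in m, angles in rad, forces in N, time in s.
With the tool pointing down it reaches from about 0.35 to 0.975 m from the base axis. Payload 7.1 kg.
Tool frame: the origin (TCP) lies midway between the tips of the shut fingers; the grasp point (between the pads) lies 19 mm behind it; y points along the fingers, z is the direction in which the jaws open and shut, and the axes are right-handed (so a half turn about y gives the same grasp; the last joint's range is limited). The gripper opens to 88 mm and grips with 3 to 60 N. Pads are 20 mm wide; open, the fingers measure 115 mm over their backs; the gripper's body (75 mm by 178 mm) begins 61 mm behind the grasp point.
Start: joints at [1.082, 0.423, 1.63, -0, 1.089, -0.019], TCP at [0.283, 0.557, 0.223] pointing down, gripper open.
Joint ranges: [-3, 3], [-0.9, 2.11], [0.09, 2.58], [-1.31, 4.45], [0.11, 2.69], [-2.54, 2.54]. Speed limits (rad/s): [2.39, 2.39, 3.01, 3.14, 3.14, 3.14].

## Interface

Orientations are given as a unit quaternion [w, x, y, z].
In Python, from workcell import manip gives the robot as it stands. The module is installed in compiled form; this text tells all that it offers.
- The arm moves only by the shell command python3 -m creep 'ROWS' [FORCE]. ROWS is JSON, a list of rows, each a list of 7 numbers: the closure in counts, from 0 (fully open) to 255 (shut), then the shift along the tool's x, y, z in m, then the turn, a rotation vector about the tool's x, y, z in rad. In form: [[jaw, x, y, z, wx, wy, wz], ...]. A call has 1 to 8 rows; each row shifts and turns the pose as measured when the row begins, along the tool's axes as they then stand; what a row does not reach is not made up. A row lasts 1/10 s, in which the tool goes at most 50 mm and 8.59 degrees, less where a joint would pass 70% of its speed; a pose out of reach is approached as far as the arm can. A call is refused whole if a number of a shift passes 0.05 or a number of a turn 0.15, either way. A call with a gripper value outside its range is refused whole. The fingers move at their own pace and stop on an object; FORCE is the grip in N (left out, the last holds). Time passes only in rows, so rows that do not move let the fingers close. It gives the time, the measured TCP pose, the force and the opening at its end, in the units of the state.
- manip.get_state(): the state, without advancing time (a new reading comes with each control period).
- manip.read_camera(name): name is "scene" or "top" or "wrist"; returns the picture (384x512x3 uint8, red, green, blue); there is no depth.
- manip.camera_info(name): a dict with "camera_matrix" (3x3 intrinsics, pixels), "T" (4x4, takes a point from camera to world coordinates). Camera axes: x right, y up, looking along -z (the intrinsics and any distortion apply to the point x, -y, -z); pixel columns grow to the right and rows downward; lengths in m; the calibration is good to about 2 mm. A picture is of the moment at which its call begins: read the wrist's pose just before it. camera_info takes no time and is no camera call; for the wrist camera it gives the pose at the moment of the call.
- manip.hand_in(): hands the job in, once; it reports no verdict.
The state is a dict: "clock": time; "qpos": joint angles; "qd": joint speeds; "joint_efforts": joint torques, N m; "tool_pos": TCP position; "orientation": TCP orientation; "contact_force": force on the tool from outside, world axes, zero at the start; "torque": the same for the moment, N m; "gripper_width": opening from 0.0 (shut) to 1.0 (fully open).
Only numpy, scipy, OpenCV 4.12 (cv2) and the standard library are available. Lean on these libraries where they do the work, as an engineer would, in place of code of your own. Each camera call takes 0.05 s, during which the arm holds its last target. There are 200 camera calls.

## Task

Turn the tray tree by its wooden post until its one empty branch points straight out over the long toe of the stand. Then take the upper tray from the slot block and hang it on that branch: eye over the turned-up tip, back against the sprung collar far enough to clear the tip, then down so that the handle sits on the bar, trapped between tip and collar. Feel your way and never push the tray against the tree with more than about 15 newtons, let go of everything, and leave the other things on the bench where they are.

Things in the scene. Friction and masses are not known exactly. Their poses are not given: they have to be found in the camera images.
- stand: Tray tree, fixed: dark iron disc foot 150 mm across, 14 mm high, with one straight toe (22 mm wide, reaching 115 mm from the axis), steel column 24 mm thick. Origin on the column axis at bench level; the toe points along its own -x, roughly towards the robot; z up. On top turns a carousel with four level branches 90 degrees apart at 150 mm height: three carry trays fixed to them, one is empty.
- carousel (a joint): Turn of the carousel about the upright column, rad. 0 = empty branch straight over the toe; grows anticlockwise seen from above. Range -0.6 to 3.0, starts at 0.8 to 2.4. Plain friction of 0.2 N m (5 N at the post), stays where left.
- post_top (a point): Top centre of the upright round wooden post on the carousel: 12 mm thick, 46 mm tall, 40 mm from the column axis, 45 degrees clockwise (from above) from the empty branch. Its top is 206 mm above the bench; the carousel disc it stands on is 110 mm across with its top at 160 mm; the hung trays reach 163 mm. Turns with the carousel.
- branch (a point): Mouth of the empty branch's socket tube (12 mm thick), on the branch's centre line, 70 mm from the column axis, 150 mm above the bench; turns with the carousel. Own +x points along the branch inwards to the column, z up. From it runs a level bar 6 mm thick, ending in an upright square tip (6 mm thick, 7 wide), its flat top 11 mm above the centre line.
- tray: Dull tin upper impression tray, 40 to 85 g, loose, upright in the slot block, handle up. Origin: middle of its lower edge, in the handle's plane; z up along the handle, y across it, x normal to it. Arch 66 mm wide (y), 57 mm tall, from 2 mm behind to 12 mm in front (+x) of the origin. Flat handle 28 mm wide (y), 4 mm thick (x), to 110 mm above the origin. May hang either way round.
- eye (a point): Centre of the eye through the tray's handle: 13 mm wide, 22 mm tall, 89 mm above the tray's origin, axis along the tray's x. About 4 mm above the branch's centre line it passes freely over the tip; hung, the eye's upper edge sits on the bar and this point is 8 mm below the centre line.
- branch_axis (a point): Where the empty branch's centre line meets the column axis, axes as branch. The bar telescopes and is set anew each time (firm, do not shift it): the tip's inner face lies 85 to 113 mm from this point; this is not measured. On the bar a round collar, 20 mm across, 5 mm thick, is sprung outwards: its front face rests 1.5 mm inwards of the tip's inner face.
- collar_home (a point): Same point as branch_axis. The collar gives from about 2 N, plus 0.5 N per mm, and is hard against its end after 7 mm (6 N); the handle goes down behind the tip only with the collar pressed back over 2.5 mm, best 4 to 6 mm. Let go, the collar holds the handle against the tip.
- block: Pale wooden slot block fixed to the bench, 66 by 80 mm and 34 mm high; the tray stands in its slot, the slot's floor 5 mm up, so that it can be lifted straight up. Origin underneath, z up.
- dappen: Small green glass dappen dish, 38 mm across, 28 mm high; bystander, origin under its centre.
- scoop: Brass measuring scoop, cup 36 mm across and 20 mm high with a flat handle to 100 mm from the cup; bystander, origin under the cup.
- basin: Cream enamel basin 180 mm across, 60 mm high; bystander, origin under its centre.
- cast: Dental plaster cast 60 by 65 mm, 31 mm high; bystander, origin under its centre.
- jar: Brown closed jar 70 mm across, 100 mm high; bystander, origin under its centre.
- lower_tray: Lower impression tray lying flat, 60 mm square with a handle, 14 mm high; bystander, origin under its centre.

How it is judged:
On the way:
1. the empty branch has been turned to point over the toe (within 0.15 rad) (value of joint carousel between -0.15 and 0.15 rad), for 0.2 s.
At the end, for the whole second after the job is handed in: The empty branch points over the toe within 0.18 rad; the tray hangs on it seated behind the turned-up tip: eye centre 5 to 11.5 mm below the branch's centre line, within 6 mm of it sideways, 5 to 50 mm outwards of the socket mouth, tray within 0.2 rad of upright, at rest and released (value of joint carousel between -0.18 and 0.18 rad and z of eye in the frame of branch between -0.0115 and -0.005 m and y of eye in the frame of branch between -0.006 and 0.006 m and x of eye in the frame of branch between -0.05 and -0.005 m and angle between tray's own z axis and vertical below 0.2 rad and linear speed of tray below 0.02 m/s); the robot touches nothing.
It fails at once if the tray is pushed against the tree with more than 20 N (contact force between tray and stand above 20 N).
It fails at once if a bystander is moved more than 25 mm (distance of any of dappen, scoop, basin, cast, jar, lower_tray from where it was at the start of the episode above 0.025 m).
It also fails if it takes over 64 s, if anything falls off the work surface, if the arm or the gripper's body presses on something with over 40 N, if the wrist force passes 120 N, or if a joint passes its speed limit or range.

## Working session

There is one attempt and no reset: what is moved stays moved. The work goes in short steps, Python scripts to look and compute and a shell command to move; the robot and the scene stay as the last step left them, time stands still between calls to the robot, and variables do not carry over. Pictures are saved under pics/ and viewed, about 8 in all and at most 12, crops included, and the job is handed in when it is done.

```bash
mkdir -p pics
cat > h.py <<'E'
import numpy as np, cv2
from workcell import manip
from scipy.spatial.transform import Rotation as R
def st():
    s=manip.get_state(); q=s['orientation']; 
    return s, np.array(s['tool_pos']), R.from_quat([q[1],q[2],q[3],q[0]])
def snap(cam,name):
    T=manip.camera_info(cam); im=manip.read_camera(cam)
    np.savez(f'pics/{name}.npz',K=T['camera_matrix'],T=T['T'],im=im)
    cv2.imwrite(f'pics/{name}.png',im[:,:,::-1]); return im
def load(name):
    d=np.load(f'pics/{name}.npz'); return d['im'],np.array(d['K']),np.array(d['T'])
def ray(name,u,v):
    _,K,T=load(name); d=np.linalg.inv(K)@[u,v,1]; d=T[:3,:3]@[d[0],-d[1],-d[2]]; return T[:3,3],d/np.linalg.norm(d)
def plane(name,u,v,z):
    o,d=ray(name,u,v); return o+d*(z-o[2])/d[2]
def tri(a,ua,b,ub):
    o1,d1=ray(a,*ua);o2,d2=ray(b,*ub)
    s=np.linalg.lstsq(np.c_[d1,-d2],o2-o1,rcond=None)[0]; p,q=o1+s[0]*d1,o2+s[1]*d2
    return (p+q)/2,np.linalg.norm(p-q)
def proj(name,p):
    _,K,T=load(name); c=T[:3,:3].T@(np.array(p)-T[:3,3]); c=K@[c[0],-c[1],-c[2]]; return c[:2]/c[2]
def rep():
    s,p,r=st(); print('t',s['clock'],'tcp',p.round(4),'axes',r.as_matrix().round(3).tolist(),'F',np.round(s['contact_force'],1),'w',s['gripper_width'])
E
python3 - <<'E'
from h import *
rep()
a=snap('top','top0');b=snap('scene','sc0')
for n in('top0','sc0'):
    _,K,T=load(n);print(K.round(1).tolist(),T.round(3).tolist())
cv2.imwrite('pics/both0.png',cv2.resize(np.vstack([a,b])[:,:,::-1],None,fx=.78,fy=.78))
E
```

```text
t 0.0 tcp [0.2827 0.5568 0.2219] axes [[0.892, -0.001, 0.453], [-0.453, -0.001, 0.892], [-0.0, -1.0, -0.002]] F [ 0.2 -0.1 -0.2] w 1.0041624489514298
[[447.2, 0.0, 257.3], [0.0, 447.2, 196.2], [0.0, 0.0, 1.0]] [[0.009, 0.991, -0.132, 0.398], [-1.0, 0.011, 0.016, 0.156], [0.018, 0.132, 0.991, 1.332], [0.0, 0.0, 0.0, 1.0]]
[[495.8, 0.0, 256.2], [0.0, 495.8, 191.4], [0.0, 0.0, 1.0]] [[0.607, -0.649, 0.459, 1.033], [0.795, 0.504, -0.339, -0.213], [-0.011, 0.571, 0.821, 1.06], [0.0, 0.0, 0.0, 1.0]]
```

View pics/top0.png

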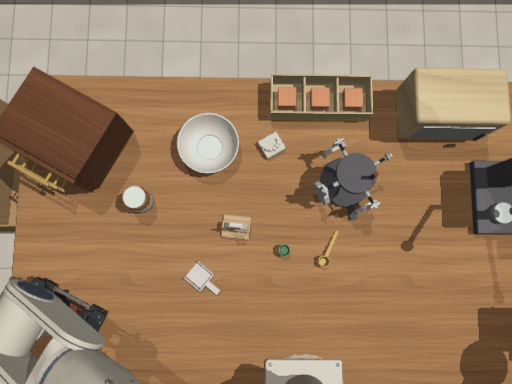

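View pics/sc0.png

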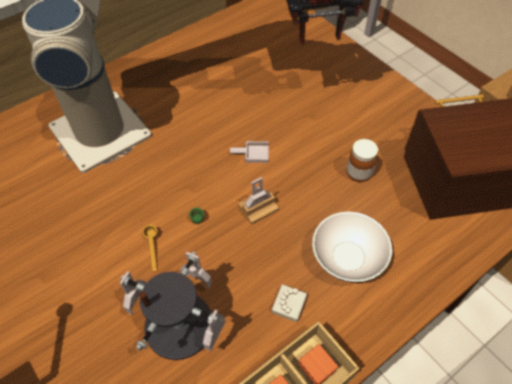

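Run:
```python
from h import *
a,_,_=load('top0');b,_,_=load('sc0')
A=cv2.resize(a[130:225,300:400],(600,570),interpolation=cv2.INTER_CUBIC)
B=cv2.resize(b[245:365,110:230],(570,570),interpolation=cv2.INTER_CUBIC)
cv2.imwrite('pics/z0.png',cv2.resize(np.hstack([A,B])[:,:,::-1],(800,390)))
for p in[(352,183),(357,173),(388,157),(236,228)]: print(p,plane('top0',*p,0.15 if p[0]>240 and p[0]!=352 else 0.0).round(3))
print(plane('top0',236,222,.034),plane('top0',352,180,0.014))
```

```text
(352, 183) [ 0.618 -0.153  0.   ]
(357, 173) [ 0.621 -0.132  0.15 ]
(388, 157) [ 0.666 -0.217  0.15 ]
(236, 228) [0.479 0.196 0.   ]
[0.49395042 0.19527574 0.034     ] [ 0.62502399 -0.14980362  0.014     ]
```

View pics/z0.png

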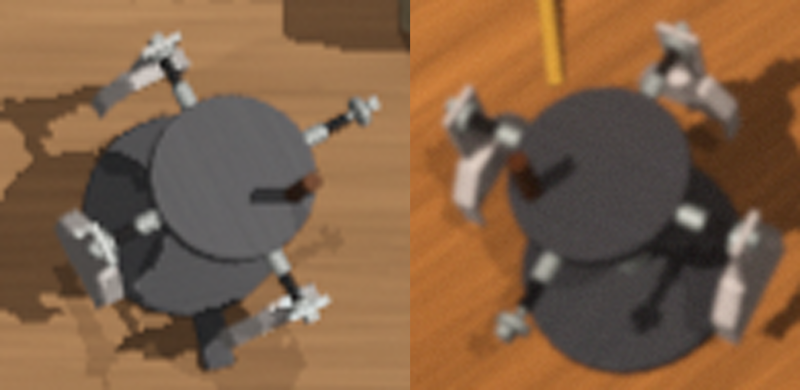

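Run:
```python
from h import *
c,e=tri('top0',(357.1,173.4),'sc0',(168.5,298.5));print('disc',c.round(4),e, plane('top0',357.1,173.4,.16).round(4),plane('sc0',168.5,298.5,.16).round(4))
p,e=tri('top0',(375.6,174.3),'sc0',(143.8,295.2));print('post',p.round(4),e)
P=plane('top0',375.6,174.3,.206);C=plane('top0',357.1,173.4,.16);B=plane('top0',389,155.6,.155);
for n,q in(('post',P),('br',B)): d=q-C;print(n,q.round(4),np.hypot(d[0],d[1]),np.degrees(np.arctan2(d[1],d[0])))
T=plane('top0',352.4,215.3,.012);d=T-C;print('toe',T,np.hypot(d[0],d[1]),np.degrees(np.arctan2(d[1],d[0])))
for n,box in(('top0',(300,400,130,225)),):
    im,_,_=load(n)
```

```text
disc [ 0.6207 -0.129   0.1523] 0.0062121060876279615 [ 0.6179 -0.13    0.16  ] [ 0.6258 -0.1271  0.16  ]
post [ 0.6095 -0.1658  0.2006] 0.004722299119272516
post [ 0.6075 -0.1664  0.206 ] 0.03790907874746554 -105.93682110111342
br [ 0.6687 -0.2187  0.155 ] 0.10229558083532304 -60.19765887030815
toe [ 0.51901513 -0.14942331  0.012     ] 0.10077938439664202 -168.875681456911
```

```bash
python3 -m creep '[[0,0.037,-0.01,-0.029,0,0,0],[0,0.037,-0.01,-0.029,0,0,0],[0,0.037,-0.01,-0.029,0,0,0],[0,0.037,-0.01,-0.029,0,0,0],[0,0.037,-0.01,-0.029,0,0,0],[0,0.037,-0.01,-0.029,0,0,0],[0,0.037,-0.01,-0.029,0,0,0],[0,0.037,-0.01,-0.029,0,0,0]]' 20
python3 - <<'E'
from h import *
rep(); snap('wrist','w1')
_,K,T=load('w1');print(K.tolist(),T.round(3).tolist())
E
```

```text
clock: 0.9
tool_pos: [0.4433, 0.2079, 0.3007]
orientation: [-0.686, 0.691, -0.162, 0.16]
contact_force: [0.4, 0.3, -0.0]
gripper_width: 1.0
t 0.9 tcp [0.4433 0.2079 0.3007] axes [[0.896, -0.005, 0.444], [-0.444, -0.005, 0.896], [-0.002, -1.0, -0.007]] F [ 0.4  0.3 -0. ] w 0.9999435920269591
[[293.25956321999087, 0.0, 255.77802293219727], [0.0, 293.25956321999087, 188.89702261050132], [0.0, 0.0, 1.0]] [[0.444, -0.861, -0.247, 0.374], [0.896, 0.425, 0.131, 0.243], [-0.008, -0.279, 0.96, 0.463], [0.0, 0.0, 0.0, 1.0]]
```

View pics/w1.png

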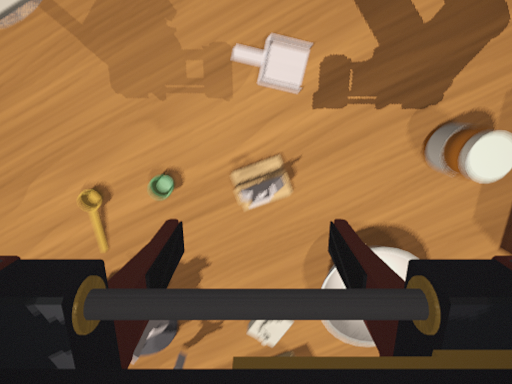

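```bash
python3 -m creep '[[0,0.039,0,-0.033,0,0,0],[0,0.039,0,-0.033,0,0,0],[0,0.039,0,-0.033,0,0,0],[0,0.039,0,-0.033,0,0,0],[0,0.039,0,-0.033,0,0,0],[0,0.039,0,-0.033,0,0,0],[0,0.039,0,-0.033,0,0,0],[0,0.030,0,-0.025,0,0,0]]'; python3 -m creep '[[0,0,0,0,0,0.145,0],[0,0,0,0,0,0.145,0],[0,0,0,0,0,0.145,0],[0,0,0,0,0,0.145,0],[0,0,0,0,0,0.145,0],[0,0,0,0,0,0.145,0],[0,0,0,0,0,0.145,0],[0,0,0,0,0,0.145,0]]' ; python3 -m creep '[[0,0,0,0,0,0.145,0],[0,0,0,0,0,0.145,0],[0,0,0,0,0,0,0]]'
python3 - <<'E'
from h import *
rep(); snap('wrist','w2')
_,K,T=load('w2');print(T.round(3).tolist())
for p in((.608,-.167,.206),(.62,-.129,.16)):print(proj('w2',p))
E
```

```text
clock: 1.75
tool_pos: [0.5968, -0.1524, 0.3038]
orientation: [-0.686, 0.69, -0.162, 0.162]
contact_force: [0.8, -0.0, 0.2]
gripper_width: 1.002
clock: 2.55
tool_pos: [0.5963, -0.1589, 0.2984]
orientation: [0.473, -0.48, 0.523, -0.521]
contact_force: [-0.4, 0.5, 0.4]
gripper_width: 1.002
clock: 2.85
tool_pos: [0.5955, -0.1584, 0.2968]
orientation: [0.388, -0.397, 0.589, -0.587]
contact_force: [-0.1, -0.3, 0.7]
gripper_width: 1.005
t 2.85 tcp [ 0.5955 -0.1584  0.2968] axes [[-0.383, -0.012, 0.924], [-0.924, -0.004, -0.383], [0.008, -1.0, -0.01]] F [-0.1 -0.3  0.7] w 1.0047317556764062
[[0.923, 0.365, 0.119, 0.626], [-0.384, 0.885, 0.263, -0.087], [-0.009, -0.289, 0.957, 0.459], [0.0, 0.0, 0.0, 1.0]]
[273.85361879 194.14149675]
[268.81852204 143.07573305]
```

View pics/w2.png

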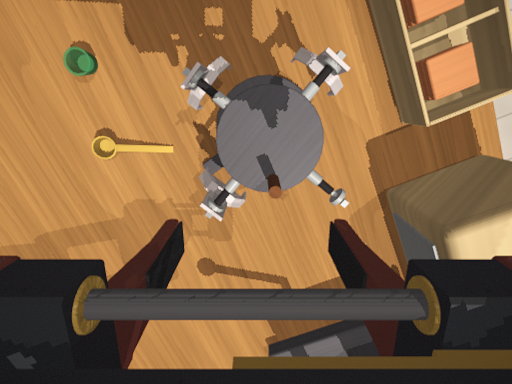

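Run:
```python
from h import *
im,_,_=load('w2'); hsv=cv2.cvtColor(im,cv2.COLOR_RGB2HSV)
m=((hsv[...,1]<60)&(hsv[...,2]<135)).astype(np.uint8)*255; m[215:]=0
m=cv2.morphologyEx(m,cv2.MORPH_OPEN,np.ones((15,15)))
for c in cv2.findContours(m,0,2)[0]:
    if cv2.contourArea(c)>2000: print(cv2.contourArea(c),cv2.minEnclosingCircle(c),cv2.fitEllipse(c))
C=plane('w2',270,133.5,.16);P=plane('w2',275.5,191,.206)
a=lambda d:(np.hypot(d[0],d[1]).round(4),np.degrees(np.arctan2(d[1],d[0])).round(1))
print('C',C,'P',P,a(P-C))
for u,v,z in((343,201,.16),(318,176,.153),(312,172,.153)):print(plane('w2',u,v,z),a(plane('w2',u,v,z)-C))
L=plane('w2',217,133.5,.16),plane('w2',323,133.5,.16),plane('w2',270,75,.16),plane('w2',270,192,.16);print(np.linalg.norm(L[0]-L[1]),np.linalg.norm(L[2]-L[3]))
s,p,r=st();print('shift tool',r.as_matrix().T@(np.r_[P[:2],.171]-p))
```

```text
8783.5 ((265.80108642578125, 133.10081481933594), 58.028541564941406) ((265.74322509765625, 130.62461853027344), (101.61767578125, 112.32093048095703), 37.75077819824219)
C [ 0.6246776  -0.12053353  0.16      ] P [ 0.61046563 -0.16479959  0.206     ] (np.float64(0.0465), np.float64(-107.8))
[ 0.67048151 -0.21714701  0.16      ] (np.float64(0.1069), np.float64(-64.6))
[ 0.65545066 -0.18289302  0.153     ] (np.float64(0.0695), np.float64(-63.7))
[ 0.65098126 -0.17627705  0.153     ] (np.float64(0.0616), np.float64(-64.7))
0.10663420824027002 0.1167429023767804
shift tool [-0.00075116  0.12564287  0.01747934]
```

```bash
python3 -m creep '[[0,0,0.042,0.006,0,0,0],[0,0,0.042,0.006,0,0,0],[0,0,0.038,0.006,0,0,0],[0,0,0,0,0,0,0],[255,0,0,0,0,0,0],[255,0,0,0,0,0,0],[255,0,0,0,0,0,0],[255,0,0,0,0,0,0]]' 15;python3 -m creep '[[255,0,0,0,0,0,0],[255,0,0,0,0,0,0],[255,0,0,0,0,0,0],[255,0,0,0,0,0,0]]'
python3 - <<'E'
from h import *
rep()
E
```

```text
clock: 3.7
tool_pos: [0.6149, -0.1665, 0.1786]
orientation: [-0.398, 0.402, -0.581, 0.584]
contact_force: [0.1, -0.4, -0.2]
gripper_width: 0.671
clock: 4.1
tool_pos: [0.6162, -0.1668, 0.182]
orientation: [-0.4, 0.401, -0.58, 0.586]
contact_force: [-0.9, -0.5, 1.2]
gripper_width: 0.311
t 4.1 tcp [ 0.6162 -0.1668  0.182 ] axes [[-0.358, 0.003, 0.934], [-0.934, -0.008, -0.358], [0.006, -1.0, 0.006]] F [-0.9 -0.5  1.2] w 0.3108863538613318
```

```bash
python3 -m creep '[[255,0,0.005,0,0,0,0],[255,0,0.003,0,0,0,0],[255,0,0,0,0,0,0],[255,0,0,0,0,0,0],[255,0,0,0,0,0,0]]'
python3 - <<'E'
from h import *
rep()
E
```

```text
clock: 4.6
tool_pos: [0.6144, -0.1662, 0.1737]
orientation: [-0.399, 0.402, -0.581, 0.584]
contact_force: [-1.2, 1.0, 4.5]
gripper_width: 0.131
t 4.6 tcp [ 0.6144 -0.1662  0.1737] axes [[-0.358, -0.001, 0.934], [-0.934, -0.007, -0.358], [0.006, -1.0, 0.002]] F [-1.2  1.   4.5] w 0.13141882036459115
```

```bash
python3 -m creep '[[255,-0.0004,0,-0.0056,0,0.14,0],[255,-0.0004,0,-0.0056,0,0.14,0],[255,-0.0004,0,-0.0056,0,0.14,0],[255,-0.0004,0,-0.0056,0,0.14,0]]'
python3 - <<'E'
from h import *
rep()
E
```

```text
clock: 5.0
tool_pos: [0.6004, -0.1593, 0.1736]
orientation: [-0.219, 0.217, -0.666, 0.68]
contact_force: [-1.9, -9.4, 2.7]
gripper_width: 0.13
t 5.0 tcp [ 0.6004 -0.1593  0.1736] axes [[-0.81, 0.008, 0.586], [-0.586, -0.018, -0.81], [0.004, -1.0, 0.019]] F [-1.9 -9.4  2.7] w 0.1296779205970986
```

```bash
python3 -m creep '[[255,0.002,0,-0.0075,0,0.06,0],[255,0.001,0,-0.0075,0,0.10,0],[255,0.0005,0,-0.0075,0,0.12,0],[255,0,0,-0.0075,0,0.14,0]]'
python3 - <<'E'
from h import *
rep()
s,p,r=st();d=p-[.6235,-.1255,0];print(np.hypot(*d[:2]),np.degrees(np.arctan2(d[1],d[0])))
E
```

```text
clock: 5.4
tool_pos: [0.5862, -0.1428, 0.1735]
orientation: [-0.071, 0.061, -0.693, 0.715]
contact_force: [-3.7, -10.4, 5.7]
gripper_width: 0.138
t 5.4 tcp [ 0.5862 -0.1428  0.1735] axes [[-0.982, 0.017, 0.186], [-0.186, -0.03, -0.982], [-0.011, -0.999, 0.033]] F [ -3.7 -10.4   5.7] w 0.13769153811644325
0.04110117329053315 -155.09606744497395
```

```bash
python3 -m creep '[[255,0.0015,0,-0.0078,0,0.10,0],[255,0.001,0,-0.0078,0,0.12,0],[255,0.0005,0,-0.0078,0,0.13,0],[255,0.0005,0,-0.0078,0,0.13,0],[255,0.0005,0,-0.0078,0,0.13,0],[255,0.0005,0,-0.0078,0,0.13,0]]'
python3 - <<'E'
from h import *
rep()
s,p,r=st();d=p-[.6235,-.1255,0];print(np.hypot(*d[:2]),np.degrees(np.arctan2(d[1],d[0])),s['qpos'])
E
```

```text
clock: 6.0
tool_pos: [0.5891, -0.106, 0.1734]
orientation: [0.192, -0.217, -0.664, 0.689]
contact_force: [-1.0, -8.0, 3.6]
gripper_width: 0.134
t 6.0 tcp [ 0.5891 -0.106   0.1734] axes [[-0.832, 0.023, -0.554], [0.552, -0.045, -0.832], [-0.044, -0.999, 0.024]] F [-1.  -8.   3.6] w 0.13439356640898398
0.03955764990843981 150.41709314358778 [-0.17730864  0.43198899  1.74831309 -0.04955504  0.93091699  2.00895368]
```

```bash
python3 -m creep '[[255,0,0,-0.004,0,0,0],[255,0,0,0,0,0,0],[0,0,0,0,0,0,0],[0,0,0,0,0,0,0],[0,0,0,0,0,0,0],[0,0,0,0,0,0,0],[0,0,-0.03,0,0,-0.1,0],[0,0,-0.05,0,0,-0.14,0]]' ; python3 -m creep '[[0,-0.03,-0.04,0,0,-0.14,0],[0,-0.03,-0.02,0,0,-0.14,0],[0,-0.02,0,0.02,0,-0.14,0],[0,0,0,0.02,0,-0.14,0],[0,0,0,0.02,0,-0.14,0],[0,0,0,0,0,0,0]]' ;python3 - <<'E'
from h import *
rep();snap('wrist','w3');snap('top','top3')
_,K,T=load('w3');print(T.round(3).tolist())
A=cv2.resize(load('top3')[0][120:230,290:410],(480,440),interpolation=cv2.INTER_CUBIC)
W=cv2.resize(load('w3')[0],(560,420))
cv2.imwrite('pics/v3.png',cv2.resize(load('w3')[0],None,fx=1.5,fy=1.5)[:,:,::-1]); cv2.imwrite('pics/t3.png',A[:,:,::-1])
E
```

```text
clock: 6.8
tool_pos: [0.5847, -0.099, 0.2461]
orientation: [0.116, -0.126, -0.682, 0.711]
contact_force: [0.8, -1.4, 0.6]
gripper_width: 0.642
clock: 7.4
tool_pos: [0.6728, -0.1747, 0.321]
orientation: [-0.141, 0.133, -0.676, 0.711]
contact_force: [0.1, -0.5, 0.3]
gripper_width: 0.997
t 7.4 tcp [ 0.6728 -0.1747  0.321 ] axes [[-0.925, 0.019, 0.379], [-0.38, -0.045, -0.924], [-0.001, -0.999, 0.049]] F [ 0.1 -0.5  0.3] w 0.9974444598917794
[[0.379, 0.894, 0.241, 0.74], [-0.924, 0.351, 0.151, -0.138], [0.05, -0.28, 0.959, 0.483], [0.0, 0.0, 0.0, 1.0]]
```

View pics/v3.png

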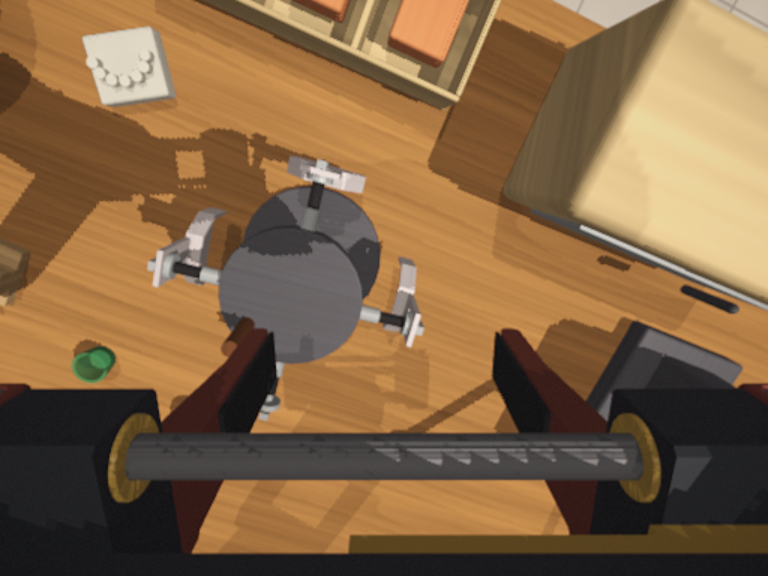

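```bash
python3 -m creep '[[0,0.006,0.003,-0.05,0,0,0],[0,0.006,0.003,-0.05,0,0,0],[0,0.006,0.003,-0.05,0,0,0],[0,0.006,0.003,-0.05,0,0,0],[0,0.006,0.003,-0.05,0,0,0],[0,0.006,0.003,-0.05,0,0,0],[0,0.006,0.003,-0.05,0,0,0],[0,0.006,0.003,-0.05,0,0,0]]'; python3 -m creep '[[0,0,0,0,0,-0.145,0],[0,0,0,0,0,-0.145,0],[0,0,0,0,0,-0.145,0],[0,0,0,0,0,-0.145,0],[0,0,0,0,0,-0.145,0],[0,0,0,0,0,-0.145,0],[0,0,0,0,0,-0.145,0],[0,0,0,0,0,-0.145,0]]'; python3 -m creep '[[0,0,0,0,0,-0.145,0],[0,0,0,0,0,-0.145,0],[0,0,0,0,0,-0.145,0],[0,0,0,0,0,-0.145,0],[0,0,0,0,0,-0.145,0],[0,0,0,0,0,-0.145,0],[0,0,0,0,0,-0.145,0],[0,0,0,0,0,-0.145,0]]'
python3 - <<'E'
from h import *
rep()
snap('wrist','w4');snap('top','top4')
A=cv2.resize(load('top4')[0][125:225,300:400],(400,400),interpolation=cv2.INTER_CUBIC)
W=load('w4')[0][:300,56:456]
cv2.imwrite('pics/v4.png',np.hstack([A,cv2.resize(W,(400,300))[:,:] if 0 else np.vstack([W,np.zeros((100,400,3),np.uint8)])])[:,:,::-1])
E
```

```text
clock: 8.3
tool_pos: [0.4811, 0.1765, 0.2764]
orientation: [-0.128, 0.121, -0.68, 0.712]
contact_force: [0.9, 0.5, -0.0]
gripper_width: 0.999
clock: 9.1
tool_pos: [0.4674, 0.1878, 0.2747]
orientation: [-0.486, 0.501, -0.493, 0.52]
contact_force: [-0.2, 0.1, 0.0]
gripper_width: 1.0
clock: 9.9
tool_pos: [0.4582, 0.1922, 0.2735]
orientation: [-0.679, 0.706, -0.137, 0.149]
contact_force: [0.2, 0.2, 0.3]
gripper_width: 1.001
t 9.9 tcp [0.4582 0.1922 0.2735] axes [[0.918, 0.008, 0.396], [-0.396, -0.04, 0.917], [0.023, -0.999, -0.034]] F [0.2 0.2 0.3] w 1.000837066371221
```

View pics/v4.png

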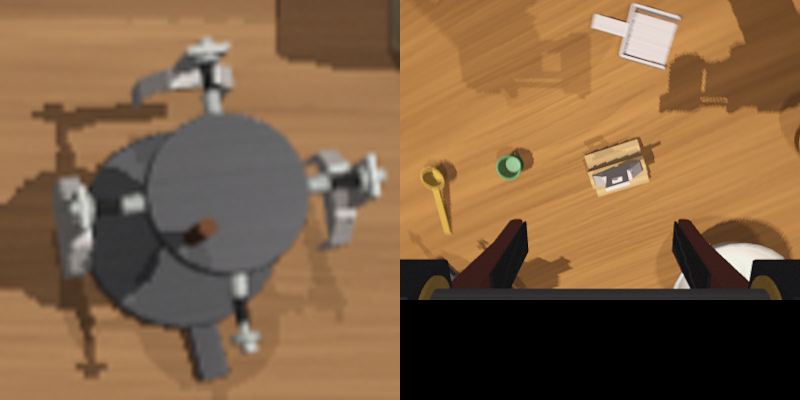

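Run:
```python
from h import *
a=lambda d:(np.hypot(d[0],d[1]).round(4),np.degrees(np.arctan2(d[1],d[0])).round(1))
t=lambda x,y,z:plane('top4',300+x/4,125+y/4,z)
print('toe',a(t(211,378,.01)-t(204,327,.01)),t(211,380,.01));
b0,b1,c=t(240,282,.153),t(248,338,.153),t(228,193,.16)
print('br',a(b1-b0),a(b1-c),b1,c)
f=t(180,228,.014);print('foot',f,a(t(211,380,.01)-f))
w=lambda x,y,z:plane('w4',x-344,y,z)
q=[w(x,y,.034) for x,y in((584,157),(641,139),(651,181),(597,196))];print(np.round(q,4),np.mean(q,0),a(q[1]-q[0]),a(q[2]-q[3]),a(q[2]-q[1]))
im=load('w4')[0][125:210,225:325];cv2.imwrite('pics/v5.png',cv2.resize(im,(800,600*85*8//(600)*1) if 0 else (700,595),interpolation=cv2.INTER_CUBIC)[:,:,::-1])
```

```text
toe (np.float64(0.0383), np.float64(-173.3)) [ 0.50519346 -0.15065995  0.01      ]
br (np.float64(0.0378), np.float64(-173.1)) (np.float64(0.0974), np.float64(-172.3)) [ 0.52181747 -0.14275743  0.153     ] [ 0.61830496 -0.12971916  0.16      ]
foot [ 0.61869935 -0.12863271  0.014     ] (np.float64(0.1156), np.float64(-169.0))
[[0.4459 0.1641 0.034 ]
 [0.4536 0.2454 0.034 ]
 [0.5143 0.2372 0.034 ]
 [0.5053 0.1578 0.034 ]] [0.47976908 0.20112631 0.034     ] (np.float64(0.0817), np.float64(84.6)) (np.float64(0.0799), np.float64(83.5)) (np.float64(0.0612), np.float64(-7.7))
```

View pics/v5.png

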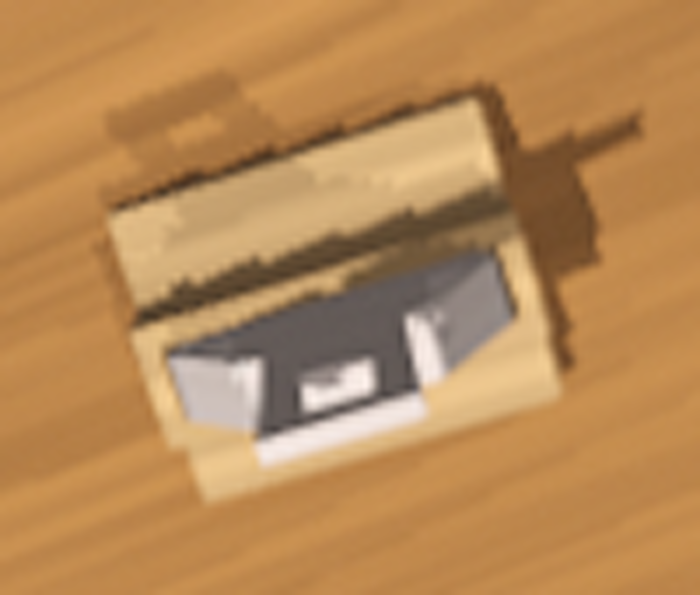

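Run:
```python
from h import *
a=lambda d:(np.hypot(d[0],d[1]).round(4),np.degrees(np.arctan2(d[1],d[0])).round(1))
w=lambda x,y,z:plane('w4',225+x/7,125+y/7,z)
p,q=w(259,453,.115),w(427,407,.115);h=(p+q)/2;print(p,q,h,a(q-p))
e=w(338,385,.094);print('eye',e)
# slot arch outline on block plane
print(w(165,352,.062),w(515,315,.062),w(490,250,.062))
s,t,r=st();M=r.as_matrix();print(M.T@(np.r_[h[:2],.085]-t), 'zang',a(M[:2,2]))
```

```text
[0.47805455 0.18481718 0.115     ] [0.48138608 0.21291109 0.115     ] [0.47972032 0.19886413 0.115     ] (np.float64(0.0283), np.float64(83.2))
eye [0.47811059 0.19923084 0.094     ]
[0.46827541 0.1689755  0.062     ] [0.48708948 0.23177716 0.062     ] [0.47381768 0.23195028 0.062     ]
[0.01250161 0.18830006 0.02117455] zang (np.float64(0.9994), np.float64(66.4))
```

```bash
python3 -m creep '[[0,0,0,0,0.034,-0.147,0],[0,0,0,0,0,-0.147,0.023],[0,0.010,0.04,0.005,0,0,0],[0,0.010,0.04,0.005,0,0,0],[0,0,0.04,0,0,0,0],[0,0,0,0,0,0,0]]'
python3 - <<'E'
from h import *
rep();s,t,r=st();M=r.as_matrix();print(M.T@(np.r_[.479,.199,.079]-t),np.degrees(np.arctan2(M[1,2],M[0,2])))
E
```

```text
clock: 10.6
tool_pos: [0.4783, 0.2026, 0.1525]
orientation: [0.705, -0.705, 0.05, -0.051]
contact_force: [-0.7, -1.2, -0.0]
gripper_width: 0.999
t 10.6 tcp [0.4783 0.2026 0.1525] axes [[0.99, 0.002, 0.142], [-0.142, 0.0, 0.99], [0.002, -1.0, 0.001]] F [-0.7 -1.2 -0. ] w 0.9988115983450067
[ 0.00107945  0.07352933 -0.00349551] 81.81932464768485
```

Level and aligned. Descend, centre, close.

```bash
python3 -m creep '[[0,0.001,0.03,-0.002,0,-0.02,0],[0,0,0.03,-0.002,0,0,0],[0,0,0.012,0,0,0,0],[0,0,0,0,0,0,0],[200,0,0,0,0,0,0],[200,0,0,0,0,0,0],[200,0,0,0,0,0,0],[200,0,0,0,0,0,0]]' 8;python3 -m creep '[[255,0,0,0,0,0,0],[255,0,0,0,0,0,0],[255,0,0,0,0,0,0],[255,0,0,0,0,0,0],[255,0,0,0,0,0,0]]' 40
python3 - <<'E'
from h import *
rep()
E
```

```text
clock: 11.4
tool_pos: [0.4841, 0.2025, 0.0895]
orientation: [0.708, -0.703, 0.044, -0.054]
contact_force: [0.2, -0.1, 0.5]
gripper_width: 0.676
clock: 11.9
tool_pos: [0.4842, 0.2021, 0.0904]
orientation: [0.708, -0.703, 0.044, -0.054]
contact_force: [0.4, -2.3, 0.6]
gripper_width: 0.311
t 11.9 tcp [0.4842 0.2021 0.0904] axes [[0.99, 0.014, 0.138], [-0.138, 0.005, 0.99], [0.013, -1.0, 0.007]] F [ 0.4 -2.3  0.6] w 0.3113300213868725
```

```bash
python3 -m creep '[[150,0,0,0,0,0,0],[150,0,0,0,0,0,0],[150,-0.003,0.008,0,0,0,0],[150,-0.002,0.006,0,0,0,-0.012],[150,0,0.002,0,0,0,0],[255,0,0,0,0,0,0],[255,0,0,0,0,0,0],[255,0,0,0,0,0,0]]' 40
python3 - <<'E'
from h import *
rep()
E
```

```text
clock: 12.7
tool_pos: [0.4779, 0.2015, 0.0717]
orientation: [0.706, -0.705, 0.04, -0.057]
contact_force: [2.2, -3.2, -1.0]
gripper_width: 0.316
t 12.7 tcp [0.4779 0.2015 0.0717] axes [[0.99, 0.024, 0.137], [-0.137, 0.0, 0.991], [0.024, -1.0, 0.004]] F [ 2.2 -3.2 -1. ] w 0.3155614546152022
```

```bash
python3 -m creep '[[255,0,-0.02,0,0,0,0],[255,0,-0.03,0,0,0,0],[255,0,-0.04,0,0,0,0],[255,0,-0.04,0,0,0,0],[255,0,-0.01,0,0,0,0]]' 40; python3 -m creep '[[255,0.004,0,-0.035,0,0,0],[255,0.004,0,-0.045,0,0,0],[255,0.004,0,-0.045,0,0,0],[255,0.004,0,-0.045,0,0,0],[255,0.004,0,-0.045,0,0,0],[255,0.004,0,-0.045,0,0,0],[255,0.004,0,-0.04,0,-0.145,0],[255,0.004,0,-0.03,0,-0.145,0]]'
python3 - <<'E'
from h import *
rep()
s,t,r=st();M=r.as_matrix();print(np.degrees(np.arctan2(M[1,0],M[0,0])))
snap('wrist','w6');cv2.imwrite('pics/v6.png',load('w6')[0][:,:,::-1])
for p in((.522,-.143,.161),(.6205,-.127,.16)):print(proj('w6',p))
E
```

```text
clock: 13.2
tool_pos: [0.4748, 0.2017, 0.2147]
orientation: [0.706, -0.705, 0.041, -0.057]
contact_force: [-0.2, -0.2, -0.4]
gripper_width: 0.316
clock: 14.0
tool_pos: [0.4659, -0.1323, 0.2125]
orientation: [0.706, -0.703, -0.065, 0.045]
contact_force: [0.9, 0.3, -0.9]
gripper_width: 0.316
t 14.0 tcp [ 0.4659 -0.1323  0.2125] axes [[0.987, 0.028, -0.156], [0.156, 0.006, 0.988], [0.029, -1.0, 0.002]] F [ 0.9  0.3 -0.9] w 0.3161191212728519
8.965432648654629
[232.62719077 266.24153136]
[235.87667075 358.14104071]
```

View pics/v6.png

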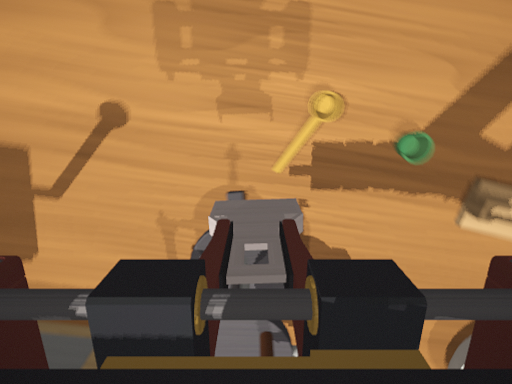

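Run:
```python
from h import *
a=lambda d:(np.hypot(d[0],d[1]).round(4),np.degrees(np.arctan2(d[1],d[0])).round(1))
t=lambda x,y,z:plane('w3',x/1.5,y/1.5,z)
c=t(290,293,.16);b=t(268,408,.158);b0=t(279,366,.154);print('w3',c,b,b0,a(b-c),a(b-b0),a(t(219,290,.16)-t(362,296,.16)))
# saved top4: bright/dark profile across branch rows
im=load('top4')[0]
g=cv2.cvtColor(im,cv2.COLOR_RGB2GRAY)[192:214,352:370];print(g)
s=im[192:214,352:370];sat=s.max(2).astype(int)-s.min(2);print(sat)
```

```text
w3 [ 0.62565266 -0.12517044  0.16      ] [ 0.52379324 -0.140656    0.158     ] [ 0.56120349 -0.13688584  0.154     ] (np.float64(0.103), np.float64(-171.4)) (np.float64(0.0376), np.float64(-174.2)) (np.float64(0.108), np.float64(108.8))
[[ 70  81  85  89  92  91  95  96  94  90  86  77  85  78  90  96 114 130]
 [ 61  57  55  60  64  71  97 121 143 111  75  84  91  91  91  98 119 130]
 [ 87  85  79  78  79  89 132 170 195 150  90  91  93  92  95 107 125 125]
 [ 88  88  88  89  88  96 140 178 200 153  90  91  90  94 103 116 127 131]
 [ 88  89  88  89  87  93 133 175 205 166  92  91  91  94 111 116 121 134]
 [ 87  89  88  87  86  88 126 172 199 161  91  90  91 100 114 116 119 132]
 [ 89  88  89  89  86  82 110 150 176 143  92  92 103 113 113 113 113 116]
 [ 87  88  88  88  86  81  75  87 101  76  89 104 118 118 117 117 117 115]
 [ 87  88  88  89  86  81  47  31  42  64 107 121 121 120 120 119 119 120]
 [ 86  86  87  87  88  83  55  32  41  70 116 121 120 120 120 121 120 120]
 [ 86  87  89  90  89  86  64  29  40  58  99 117 118 118 118 119 118 118]
 [ 90  89  89  87  86  90  82  26  37 
[... 1342 characters left out ...]
77 77 75 76 77]
 [ 1  1  1  1  2  1  0  1  1 24 62 76 76 76 76 75 76 75]
 [ 2  1  3  1  4 20 35  0  2 17 55 76 75 76 75 75 75 74]
 [ 2  2  4 17 40 58 68 10  1 13 49 74 75 75 74 74 72 76]
 [ 1  4 27 60 74 73 69 23  2  7 44 73 75 74 74 74 74 75]
 [ 2  5 36 74 73 74 71 45  3  4 47 74 73 74 74 74 74 76]
 [ 2  1 18 75 75 75 74 60  5  4 34 55 60 74 74 75 75 77]
 [ 0  2 16 69 75 69 57 38  8  5 12 19 27 63 75 75 76 78]
 [ 0  1  9 52 74 53 11  4  3  5  6  8 15 51 78 76 76 78]
 [ 2  2  6 38 74 57 16 16  5  5  6 15 49 68 76 77 76 77]
 [ 2  2  1 19 76 72 59 61 18  5  5  7 49 76 76 76 77 81]
 [ 2  2  2 17 71 78 77 71 34  8  9 14 48 77 78 78 79 85]
 [ 2  2  1  8 53 78 78 75 56 50 51 56 77 77 78 78 81 85]]
```

Run:
```python
from h import *
a=lambda d:(np.hypot(d[0],d[1]).round(4),np.degrees(np.arctan2(d[1],d[0])).round(1))
c=plane('top4',357,173.25,.16)
for n,u,v,z in(('tip',362.4,211.3,.160),('collar',361.3,208.8,.158),('tube',359.8,195.5,.155),('tube1',359.5,193.5,.155)):
    p=plane('top4',u,v,z);print(n,p.round(4),a(p-c))
s,t,r=st();M=r.as_matrix();print(t,M[:,0])
```

```text
tip [ 0.5163 -0.1419  0.16  ] (np.float64(0.1027), np.float64(-173.2))
collar [ 0.5231 -0.1397  0.158 ] (np.float64(0.0957), np.float64(-174.0))
tube [ 0.5591 -0.1372  0.155 ] (np.float64(0.0597), np.float64(-172.8))
tube1 [ 0.5644 -0.1365  0.155 ] (np.float64(0.0543), np.float64(-172.8))
[ 0.46738058 -0.13560396  0.21278445] [0.98542404 0.16743523 0.03008176]
```

```bash
python3 -m creep '[[255,0,0.04,-0.006,0,0.035,0],[255,0,0.04,-0.005,0,0,0],[255,0,0,-0.001,0,0,0],[255,0,0,0,0,0,0]]'
python3 - <<'E'
from h import *
rep()
s,t,r=st();M=r.as_matrix();print(np.degrees(np.arctan2(M[1,0],M[0,0])));print('to pre',M.T@(np.array([.47,-.1476,.132])-t))
snap('scene','sc7');snap('top','top7')
A=load('sc7')[0][225:345,110:230];B=load('top7')[0][170:250,320:400]
z=lambda i:cv2.resize(i,(400,400),interpolation=cv2.INTER_CUBIC)
cv2.imwrite('pics/v7.png',np.hstack([z(A),z(B)])[:,:,::-1])
E
```

```text
clock: 14.45
tool_pos: [0.4724, -0.1502, 0.1304]
orientation: [0.706, -0.705, -0.056, 0.034]
contact_force: [-0.8, -0.5, -0.7]
gripper_width: 0.315
t 14.45 tcp [ 0.4724 -0.1502  0.1304] axes [[0.991, 0.032, -0.127], [0.127, 0.004, 0.992], [0.032, -0.999, -0.0]] F [-0.8 -0.5 -0.7] w 0.3150617451823713
7.313758126888128
to pre [-0.0020051  -0.00165634  0.00288564]
```

View pics/v7.png

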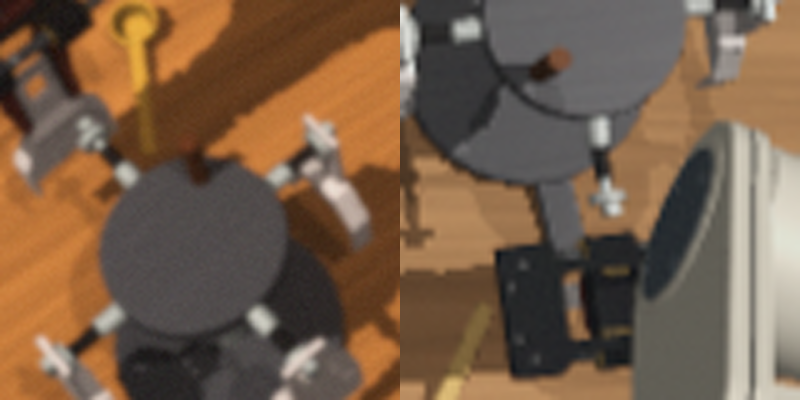

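Run:
```python
from h import *
cr=lambda p:((proj('sc7',p)-[110,225])*400/120).round(1)
print('eye',cr((.4735,-.150,.1527)),'handle top',cr((.4735,-.150,.1737)),'origin',cr((.4735,-.150,.064)))
print('tip',cr((.520,-.1413,.160)),'tube',cr((.560,-.137,.150)),'C',cr((.6205,-.127,.16)),'post',)
im=load('sc7')[0]; 
z=cv2.resize(im[225:285,105:165],(600,600),interpolation=cv2.INTER_CUBIC);cv2.imwrite('pics/v8.png',z[:,:,::-1])
```

```text
eye [35.7 87. ] handle top [27.6 70.7] origin [ 67.3 150.1]
tip [ 82.8 127.6] tube [125.7 179. ] C [190.3 238.1] post
```

View pics/v8.png

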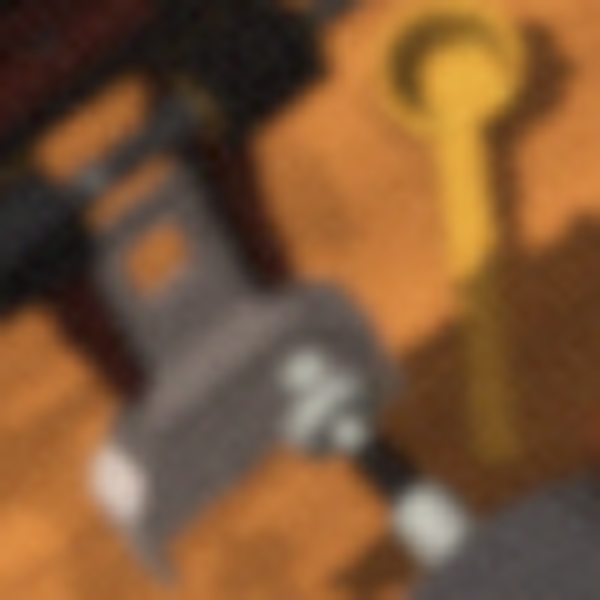

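Run:
```python
from h import *
w=lambda x,y,z:plane('sc7',105+x/10,225+y/10,z)
tip=w(303,362,.161);tu=w(412,502,.150);tub=w(432,522,.153);sp=w(385,465,.150);col=w(328,400,.150);eye=w(155,258,.1527)
for n,p in zip(('tip','tube mouth','tube','spring','collar','eye'),(tip,tu,tub,sp,col,eye)):print(n,p.round(4))
u=np.array([np.cos(np.radians(7)),np.sin(np.radians(7))]);v=np.array([-u[1],u[0]])
for n,p in zip(('tip','tube mouth','tube','spring','collar','eye'),(tip,tu,tub,sp,col,eye)):print(n,((p-eye)[:2]@u).round(4),((p-eye)[:2]@v).round(4))
```

```text
tip [ 0.5171 -0.1383  0.161 ]
tube mouth [ 0.5515 -0.1355  0.15  ]
tube [ 0.5594 -0.1348  0.153 ]
spring [ 0.5411 -0.1357  0.15  ]
collar [ 0.5214 -0.1376  0.15  ]
eye [ 0.4726 -0.15    0.1527]
tip 0.0455 0.0062
tube mouth 0.0801 0.0048
tube 0.088 0.0045
spring 0.0697 0.0059
collar 0.0499 0.0064
eye 0.0 0.0
```

```bash
cat >> h.py <<'E'
u=np.array([np.cos(np.radians(7)),np.sin(np.radians(7))]);v=np.array([-u[1],u[0]]);E0=np.array([.4724,-.1502])
def br():
    s,t,r=st();M=r.as_matrix();d=t[:2]-E0;print('adv %.4f lat %.4f z %.4f'%(d@u,d@v,t[2]),'ang %.1f xz %.3f zz %.3f'%(np.degrees(np.arctan2(M[1,0],M[0,0])),M[2,0],M[2,2]),'F',np.round(M.T@s['contact_force'],1),'tq',np.round(M.T@s['torque'],2),'w',round(s['gripper_width'],3),'t',s['clock'])
E
python3 -m creep '[[255,0,-0.001,0.005,0,0,0],[255,0.02,0,0.000,0,0,0],[255,0,0,0,0,0,0]]'>/dev/null; python3 -c "from h import *;br()"
```

```text
adv 0.0227 lat 0.0061 z 0.1376 ang 7.4 xz 0.039 zz -0.003 F [0.6 0.6 0.2] tq [0.03 0.01 0.03] w 0.319 t 14.85
```

```bash
python3 -m creep '[[255,0.004,0.004,-0.001,0,0,0.012],[255,0,0.001,0,0,0,0]]'>/dev/null; python3 -c "from h import *;br()"
```

```text
adv 0.0273 lat 0.0057 z 0.1344 ang 7.5 xz 0.029 zz -0.005 F [ 0.1 -0.4  0.2] tq [-0.01  0.03 -0.  ] w 0.313 t 15.05
```

```bash
python3 -m creep '[[255,0.004,0.0025,-0.001,0,0,0],[255,0.003,0.001,0,0.004,0,0]]'>/dev/null; python3 -c "from h import *;br()";  python3 -m creep '[[255,0.003,0,0,0,0,0]]'>/dev/null; python3 -c "from h import *;br()"; python3 -m creep '[[255,0.003,0,0,0,0,0]]'>/dev/null; python3 -c "from h import *;br()"
```

```text
adv 0.0338 lat 0.0051 z 0.1310 ang 7.5 xz 0.028 zz -0.000 F [-0.1  1.2  0.6] tq [ 0.04 -0.01 -0.03] w 0.314 t 15.25
adv 0.0367 lat 0.0051 z 0.1308 ang 7.5 xz 0.027 zz 0.000 F [-0.2  0.7 -0.4] tq [ 0.01 -0.08  0.03] w 0.31 t 15.35
adv 0.0398 lat 0.0051 z 0.1307 ang 7.5 xz 0.027 zz 0.000 F [-0.3  0.3  0.5] tq [0.02 0.04 0.01] w 0.318 t 15.45
```

```bash
for i in 1 2 3 4; do python3 -m creep '[[255,0.002,-0.0003,0,0,0,0]]'>/dev/null; python3 -c "from h import *;br()"; done
```

```text
adv 0.0420 lat 0.0051 z 0.1310 ang 7.5 xz 0.027 zz 0.001 F [-0.3  0.4 -0.4] tq [-0.01 -0.07  0.02] w 0.314 t 15.55
adv 0.0441 lat 0.0051 z 0.1313 ang 7.5 xz 0.027 zz 0.001 F [ 0.4  0.3 -0.1] tq [ 0.09 -0.04 -0.02] w 0.312 t 15.65
adv 0.0462 lat 0.0051 z 0.1316 ang 7.5 xz 0.027 zz 0.001 F [ 0.1  0.9 -0.2] tq [ 0.06 -0.04  0.04] w 0.313 t 15.75
adv 0.0484 lat 0.0051 z 0.1320 ang 7.5 xz 0.027 zz 0.001 F [-0.8  0.5  0. ] tq [-0.02  0.04  0.12] w 0.312 t 15.85
```

```bash
for i in 1 2 3 4; do python3 -m creep '[[255,0.0015,0,0,0,0,0]]'>/dev/null; python3 -c "from h import *;br()"; done
```

```text
adv 0.0495 lat 0.0052 z 0.1319 ang 7.5 xz 0.025 zz 0.001 F [-1.7 -0.2 -1.1] tq [-0.12  0.07  0.42] w 0.315 t 15.95
adv 0.0505 lat 0.0052 z 0.1318 ang 7.5 xz 0.024 zz 0.001 F [-2.  -0.5 -0.8] tq [-0.1   0.03  0.52] w 0.313 t 16.05
adv 0.0514 lat 0.0053 z 0.1317 ang 7.5 xz 0.023 zz 0.001 F [-3.7  0.  -0.5] tq [-0.13  0.03  0.54] w 0.313 t 16.15
adv 0.0524 lat 0.0054 z 0.1316 ang 7.5 xz 0.022 zz 0.002 F [-2.8 -1.4 -0.9] tq [-0.21  0.04  0.7 ] w 0.313 t 16.25
```

```bash
for i in 1 2; do python3 -m creep '[[255,0.0016,0,0,0,0,0.002]]'>/dev/null; python3 -c "from h import *;br()"; done
```

```text
adv 0.0535 lat 0.0055 z 0.1314 ang 7.5 xz 0.018 zz 0.002 F [-4.5  0.  -0.6] tq [-0.11  0.05  0.76] w 0.317 t 16.35
adv 0.0546 lat 0.0056 z 0.1313 ang 7.5 xz 0.015 zz 0.002 F [-5.3 -1.3 -0.6] tq [-0.17  0.04  0.83] w 0.31 t 16.45
```

```bash
for i in 1 2; do python3 -m creep '[[255,0.0005,0.003,0,0,0,0]]'>/dev/null; python3 -c "from h import *;br()"; done
```

```text
adv 0.0551 lat 0.0056 z 0.1284 ang 7.5 xz 0.014 zz 0.002 F [-5.9 -0.9  0.1] tq [-0.03  0.03  0.86] w 0.315 t 16.55
adv 0.0551 lat 0.0059 z 0.1252 ang 7.5 xz 0.013 zz 0.003 F [-6.  -1.3  0.4] tq [0.06 0.07 0.84] w 0.314 t 16.65
```

```bash
for i in 1 2 3; do python3 -m creep '[[255,0,0.002,0,0,0,0]]'>/dev/null; python3 -c "from h import *;br()"; done
```

```text
adv 0.0547 lat 0.0061 z 0.1229 ang 7.5 xz 0.012 zz 0.003 F [-4.8 -0.5 -0.7] tq [-0.02  0.03  0.8 ] w 0.311 t 16.75
adv 0.0542 lat 0.0064 z 0.1205 ang 7.5 xz 0.011 zz 0.004 F [-5.5 -1.3 -1. ] tq [-0.07  0.01  0.78] w 0.311 t 16.85
adv 0.0540 lat 0.0065 z 0.1184 ang 7.5 xz 0.010 zz 0.004 F [ -6.9 -11.5  -0.3] tq [-0.03  0.06  0.97] w 0.315 t 16.95
```

```bash
for i in 1 2 3; do python3 -m creep '[[255,-0.0018,-0.0002,0,0,0,0]]'>/dev/null; python3 -c "from h import *;br()"; done
python3 - <<'E'
from h import *
snap('scene','sc9');z=cv2.resize(load('sc9')[0][225:295,105:175],(600,600),interpolation=cv2.INTER_CUBIC);cv2.imwrite('pics/v9.png',z[:,:,::-1])
E
```

```text
adv 0.0529 lat 0.0065 z 0.1188 ang 7.4 xz 0.011 zz 0.004 F [-2.1 -1.9 -0.3] tq [0.09 0.03 0.37] w 0.312 t 17.05
adv 0.0514 lat 0.0065 z 0.1190 ang 7.4 xz 0.012 zz 0.004 F [-2.4  1.4 -0.2] tq [0.   0.01 0.43] w 0.311 t 17.15
adv 0.0509 lat 0.0064 z 0.1194 ang 7.4 xz 0.015 zz 0.003 F [6.6 5.4 1.6] tq [ 0.28  0.05 -0.93] w 0.312 t 17.25
```

```bash
python3 -m creep '[[255,0.0012,0.0003,0,0,0,0],[150,0,0,0,0,0,0],[120,0,0,0,0,0,0],[100,0,0,0,0,0,0],[100,0,0,0,0,0,0],[100,0,0,0,0,0,0]]'>/dev/null
python3 - <<'E'
from h import *
br();snap('scene','sc10');z=cv2.resize(load('sc10')[0][225:295,105:175],(600,600),interpolation=cv2.INTER_CUBIC);cv2.imwrite('pics/v10.png',z[:,:,::-1])
E
```

```text
adv 0.0533 lat 0.0060 z 0.1197 ang 7.5 xz 0.017 zz 0.002 F [-0.8  0.1 -0.7] tq [ 0.02  0.01 -0.01] w 0.606 t 17.9
```

View pics/v10.png

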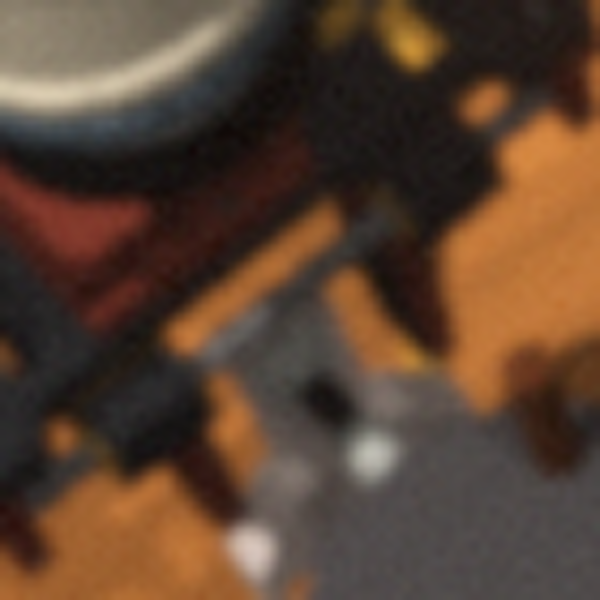

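```bash
python3 -m creep '[[60,0,-0.01,0,0,0,0],[60,0,-0.02,0,0,0,0],[60,0,-0.03,0,0,0,0],[60,0,-0.04,0,0,0,0]]'>/dev/null;python3 -c "from h import *;br()"; python3 -m creep '[[60,-0.04,-0.03,0,0,0,0],[60,-0.045,0,0.02,0,0,0],[60,-0.03,0,0.04,0,0,0],[60,0,0,0.05,0,0,0],[60,0,0,0.05,0,0,0],[60,0,0,0.05,0,0,0],[60,0,0,0.05,0,0,0],[60,0,0,0,0,0,0]]'
python3 - <<'E'
from h import *
br();a=snap('scene','sc11');b=snap('top','top11')
z=lambda i:cv2.resize(i,(400,400),interpolation=cv2.INTER_CUBIC)
cv2.imwrite('pics/v11.png',np.hstack([z(a[235:305,105:175]),z(b[140:240,300:400])])[:,:,::-1])
E
```

```text
adv 0.0483 lat 0.0071 z 0.2190 ang 7.4 xz 0.006 zz 0.007 F [-0.3  0.3 -0. ] tq [ 0.05 -0.01 -0.01] w 0.762 t 18.35
clock: 19.15
tool_pos: [0.3725, 0.1083, 0.2612]
orientation: [0.706, -0.705, -0.055, 0.034]
contact_force: [-0.2, 0.0, -0.0]
gripper_width: 0.767
adv -0.0677 lat 0.2688 z 0.2612 ang 7.2 xz 0.030 zz 0.000 F [-0.2 -0.   0.1] tq [ 0.06 -0.05  0.03] w 0.767 t 19.15
```

Run:
```python
from h import *
im=load('top11')[0];o=load('top4')[0]
s=im[190:218,348:376];print('\n'.join(''.join('#' if a.max()-a.min()<25 and a.max()>140 else ('o' if int(a.max())-int(a.min())<25 else '.') for a in r.astype(int)) for r in s))
print('tube tops')
for n,i in(('4',o),('11',im)):
    g=cv2.cvtColor(i,cv2.COLOR_RGB2GRAY)[193:198,354:366].astype(float)
    g=np.clip(g-110,0,None);print(n,((g*np.arange(354,366)).sum(1)/g.sum(1)).round(2))
for p in((.520,-.1413,.163),(.5235,-.141,.163),(.525,-.141,.163)):print(proj('top11',p))
print(np.abs(im[60:160,170:290].astype(int)-load('top0')[0][60:160,170:290]).mean(), np.abs(im[225:275,270:345].astype(int)-load('top0')[0][225:275,270:345]).mean())
```

```text
ooooooooooooooooooooo.......
oooooooooooooooooooo........
oooooooooooooooooooo........
oooooooooooo#oooooo.........
ooooooooooo###ooooo.........
oooooooooo####oooo..........
ooooooooooo###oooo..........
ooooooooooo###ooo...........
ooooooooooo###oo............
ooooooooooooooo.............
oooooooooooooo..............
ooooooooooooo...............
oooooooooooooo..............
oooooooooo.ooo..............
oooooooo...ooo..............
oooooo.....ooo..............
oooooo......o#..............
oooooo###...#####...........
ooo#######o########.........
ooo################.........
ooooo##############.........
oooooooooo#oo######.........
oooooooooooooo###...........
oooooooooo..................
oooooooo....................
oooooooo....................
.oooooooo...................
.oooooooo...................
tube tops
4 [359.78 359.69 359.63 359.77 359.8 ]
11 [359.79 359.69 359.63 359.76 359.81]
[362.41222649 209.79334161]
[362.26959048 208.4717746 ]
[362.25702245 207.90622019]
1.187861111111111 19.628533333333333
```

```bash
python3 -c "
from h import *
br();print(manip.hand_in())"
```

```text
adv -0.0674 lat 0.2651 z 0.2609 ang 7.0 xz 0.030 zz -0.001 F [-0.8 -0.1  0.2] tq [-0.   -0.01  0.  ] w 0.767 t 19.25
the job is handed in; nothing more can be done
None
```

The tray is hanging on the empty branch, behind the tip, and I handed the job in at about 19 s; hand-in gives no verdict.

**Carousel:** I turned it by the post until the empty branch pointed over the toe. Two readings from the same top picture put them 0.2° and about 3° apart. The centre of the tree came out about 5 mm different between cameras. The final top picture shows the branch's socket tube had not moved.

**Hanging:** I gripped the tray by the handle edges and fed the eye over the tip. The collar was pressed back about 5.5 mm, with force rising slowly to about 6 N. I then lowered the handle until it touched the bar.
- **Highest force:** the seating touch read about 13 N, roughly 11.5 N of it downwards.
- **Test pull:** pulling outwards, the tip caught the handle at about 6.6 N.

**After release:** the scene picture shows the handle on the bar with the fingers clear, and the force readings went back to about zero. The gripper was then taken well away.

**Checks that fell short:**
- My 12 pictures were used up, so the last look was by pixel numbers only.
- I worked out the seated height of the eye from the contact point and did not measure it in a picture.
- The basin and cast area matched the first picture. The scoop and dappen area did not, probably because the arm and its shadow are in the way. I felt no contact there, and the tray should have passed well above both.
- I did not check the jar and lower tray again.

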